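Feed the junction-box carrier past the spring gate

ROBOT

A 6-joint arm with a two-finger parallel gripper is mounted at the origin on the work surface. World frame = base frame: x ahead of the robot, y to its left, z up, the work surface at z = 0. Lengths are in m, angles in degrees, forces in N, time in s.
With the tool pointing down it reaches from about 0.4 to 0.825 m from the base axis. Payload 7 kg.
Tool frame: the origin (TCP) lies on the centre line of the jaws, within the pads' length; the fingertips stand 11 mm ahead of it and the grasp point (between the pads) lies 8 mm behind it; z points along the fingers, y is the line along which they close (so a half turn about z gives the same grasp; the last joint's range is limited). The gripper opens to 88 mm and grips with 3 to 60 N. Pads are 19 mm wide; open, the fingers measure 130 mm over their backs; the gripper's body (78 mm by 193 mm) begins 47 mm behind the grasp point.
Start: joints at [16.507, 20.546, 0.682, 0, -70.136, -16.507], TCP at [0.675, -0, 0.238] pointing down, gripper open.
Joint ranges: [-176.03, 176.03], [-82.01, 121.73], [-58.28, 71.71], [-173.87, 95.51], [-174.79, -0.11], [-173.66, 173.66]. Speed limits (degrees/s): [136.94, 136.94, 172.46, 180, 180, 180].

INTERFACE

Orientations are given as [roll, pitch, yaw] about the fixed x, y, z axes, in that order (R = Rz(yaw) Ry(pitch) Rx(roll)).
In Python, from plant import r, capture, camera_model, job gives the robot as it stands.
- The arm moves only by the tool drive_tool, never from a script. Its argument "increments" is a list that holds one entry, the list of rows, each a list of 5 numbers: the gripper's target within -1 to 1 (fully open at 1, half-way at 0, shut at -1), then the shift along the tool's x, y, z scaled (see below), then the turn about the tool's z scaled (see below). In form: [[[gripper, tx, ty, tz, roll], ...]]. A call has 1 to 5 rows; each row is the pose to reach, as a shift and turn from the pose commanded when the call began, along the tool's axes at that moment, turning the shorter way round; what a row does not reach only later rows make up. The controller multiplies each number of a shift by 120 mm and each number of a turn by 360 degrees. A row lasts 1/8 s, in which the tool goes at most 62.5 mm and 10.7 degrees, less where a joint would pass 70% of its speed; a pose out of reach is approached as far as the arm can. A call with a number of a shift or a turn outside -1 to 1 is refused whole. A call with a gripper value outside its range is refused whole. The fingers move at their own pace and stop on an object; "squeeze" is the grip in N (left out, the last holds). Time passes only in rows, so rows that repeat a pose let the fingers close. It gives the time, the measured TCP pose, the force, the opening and the grip force at its end, in the units of the state.
- r.get_state(): the state, without advancing time (a new reading comes with each control period).
- capture(name): name is "scene" or "side" or "wrist"; returns the picture (400x640x3 uint8, red, green, blue); there is no depth.
- camera_model(name): a dict with "camera_matrix" (3x3 intrinsics, pixels), "rvec" (rotation vector, rad) and "tvec" (3), from world to camera coordinates, as OpenCV has them. Camera axes: x right, y down, z forward; pixel columns grow to the right and rows downward; lengths in m; the calibration is good to about 2 mm. A picture is of the moment at which its call begins: read the wrist's pose just before it. camera_model takes no time and is no camera call; for the wrist camera it gives the pose at the moment of the call.
- job.close_job(): hands the job in; it is judged then, once.
The state is a dict: "time_s": time; "joints": joint angles; "qd": joint speeds; "joint_torque": joint torques, N m; "tcp_pos": TCP position; "eef_rot": TCP orientation; "contact_force": force on the tool from outside, world axes, zero at the start; "moment": the same for the moment, N m; "gripper_width": finger opening in m; "gripper_force": force on a finger pad.
Only numpy, scipy, OpenCV 4.12 (cv2) and the standard library are available. Lean on these libraries where they do the work, as an engineer would, in place of code of your own. Each camera call takes 0.05 s, during which the arm holds its last target. There are 200 camera calls.

TASK

A carrier with two junction boxes waits in the chute of the bench tester, in front of its spring gate. Without gripping or lifting anything, press the gate's long side rail down with one fingertip and keep the gate held open while you push the carrier by its upright rear plate along the chute, never letting the gate touch the carrier. Once the boxes have passed, let go so that the gate drops fully shut into the open gap between the boxes and the rear plate, and leave the loose things around the chute where they are.

Things in the scene. Friction and masses are not known exactly. Their poses are not given: they have to be found in the camera images.
- chute: Straight aluminium chute fixed to the bench, 420 mm long, open on top. Origin on the bench under its centre line; x axis = feed direction (push the carrier to +x), y axis across it to the side with the press rail, z up. Floor top 6 mm above the bench; walls at y = +-33 to +-38 mm, 30 mm high, x = -185 to +235. Dark bearing posts 44 mm high at x = -177 and 126, y = 38 to 52.
- gate_line (a point): Point on the chute floor, on its centre line, straight under the gate blade: x = 110, y = 0, z = 6 mm in the chute's frame.
- gate_hinge (a joint): Angle of the gate about its 8 mm hinge rod, rad: 0 shut, grows as it opens, stop at 0.9. Rod along the chute at y = 42, z = 34 mm in the chute's frame. Blade and press rail are one rocker: rail pressed down = blade raised. A spring shuts it; about 3 to 7 N down on the rail holds it open. From 0.5 rad up the blade clears the boxes; 0.6 to 0.75 is a good held opening.
- gate: The gate, one steel rocker. Origin on the hinge rod, in the gate plane (x = 110, y = 42, z = 34 mm in the chute's frame), axes as the chute's when shut. Its blade, a 6 mm plate, reaches over the wall; shut, it blocks the chute at y = 0 to -28, z = 26 to 60 mm. Open by 0.7 rad it reaches about 90 mm above the bench. Its press rail is described at rail_mid.
- rail_mid (a point): Middle of the gate's press rail, on the bar's axis: a steel round bar 16 mm thick along the outside of the chute, x = -165 to 100 mm in the chute's frame, 32 mm from the hinge axis, joined to the rod by a crank at each end. Shut: y = 71, z = 47.5 mm in the chute's frame (bar top 55.5 mm above the bench); at 0.7 rad open: y = 73, z = 26 mm (bar top about 34 mm above the bench).
- carrier: Loose grey carrier in the chute, 162 x 60 mm, 0.25 to 0.5 kg; origin at the centre of its underside, x forward (feed). Two white junction boxes fixed on it fill x = -3 to 81 mm, 36 mm high. At its rear an upright push plate, x = -81 to -73 mm, 60 wide, 40 high. Between them an open gap where it is only 8 mm high. Starts with its nose 15 to 55 mm before the gate.
- tester_top (a point): Centre of the top of the fixed grey tester housing (80 mm along the chute, 75 across, 85 high) beside the far end of the chute: x = 190, y = 86, z = 85 mm in the chute's frame.
- screwdriver: Loose screwdriver lying beside the chute; leave alone. Origin on its underside.
- gland: Loose white cable gland, 28 mm wide and 36 mm tall, standing beside the chute; leave alone. Origin at its underside.
- spare_box: Loose empty white box without a lid, 75 x 55 x 38 mm, beside the chute on the press-rail side; leave alone. Origin at its underside.
Things that resemble listed ones, but are neither listed nor needed, are in the scene too. What is shaped like the carrier but black or yellow is not meant.

How it is judged:
By the outcome, as a careful person would: the job done as asked, in the order asked, and still so for the second after the job is handed in, with the robot touching nothing.
It also fails if it takes over 40 s, if anything falls off the work surface, if the arm or the gripper's body presses on something with over 40 N, if the wrist force passes 120 N, or if a joint passes its speed limit or range.

## Working session

There is one attempt and no reset: what is moved stays moved. The work goes in short steps, Python scripts to look and compute and a tool call to move; the robot and the scene stay as the last step left them, time stands still between calls to the robot, and variables do not carry over. Pictures are saved under pics/ and viewed, at most 10 in all, crops included, and the job is handed in when it is done.

Besides the shell and the picture viewer there is one more tool, called after "Request:" by a JSON object that holds its "name" and its "arguments", one argument or row to a line. drive_tool: Moves the arm, as the interface text tells. Its arguments: {"type":"object","properties":{"increments":{"type":"array"},"squeeze":{"type":"number"}},"required":["increments"]}

```bash
mkdir -p pics; ls; python3 - <<'E'
from plant import r,capture,camera_model
import cv2
for n in("scene","side"):
    cv2.imwrite(f"pics/{n}0.png",cv2.cvtColor(capture(n),cv2.COLOR_RGB2BGR))
    m=camera_model(n);print(n,m)
print(r.get_state())
E
```

```text
pics
scene {'camera_matrix': array([[402.02348592,   0.        , 318.89296081],
       [  0.        , 402.02348592, 202.60027868],
       [  0.        ,   0.        ,   1.        ]]), 'rvec': array([ 1.81926331,  1.52492497, -0.72602769]), 'tvec': array([-0.09778978, -0.30428494,  1.33608547])}
side {'camera_matrix': array([[404.45468202,   0.        , 317.17844815],
       [  0.        , 404.45468202, 199.97347547],
       [  0.        ,   0.        ,   1.        ]]), 'rvec': array([ 0.19530017, -2.62346841,  1.53407245]), 'tvec': array([0.56122883, 0.11466757, 1.06292651])}
{'time_s': 0.1, 'joints': array([ 1.65044138e+01,  2.05881132e+01,  6.41086891e-01, -1.67296109e-02,
       -7.01360184e+01, -1.65082265e+01]), 'qd': array([-0.01264363, -0.0457991 ,  0.12354557,  0.05141266, -0.03765535,
        0.02521954]), 'joint_torque': array([-1.42273191e-03, -5.84165347e+01,  2.93752134e+01,  7.01551259e+00,
        1.01412315e-02, -6.66964229e-05]), 'tcp_pos': array([ 6.74598545e-01, -5.53104242e-05,  2.36726382e-01]), 'eef_rot': array([ 1.79915909e+02, -8.51988679e-03, -9.00095024e+01]), 'contact_force': array([0.01461388, 0.04052273, 0.44995788]), 'moment': array([ 0.0144387 ,  0.0658473 , -0.01291994]), 'gripper_force': 0.0, 'gripper_width': 0.08747603219609087}
```

View pics/scene0.png

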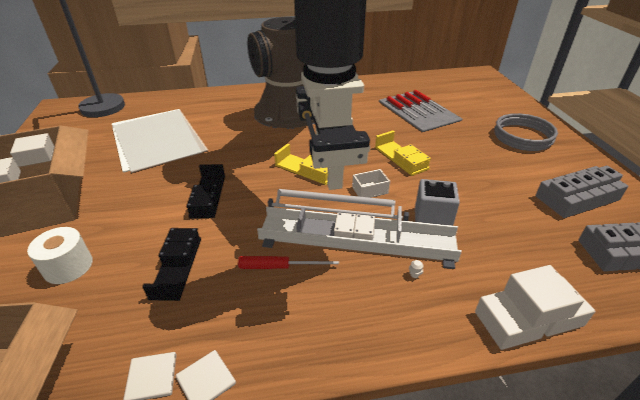

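View pics/side0.png

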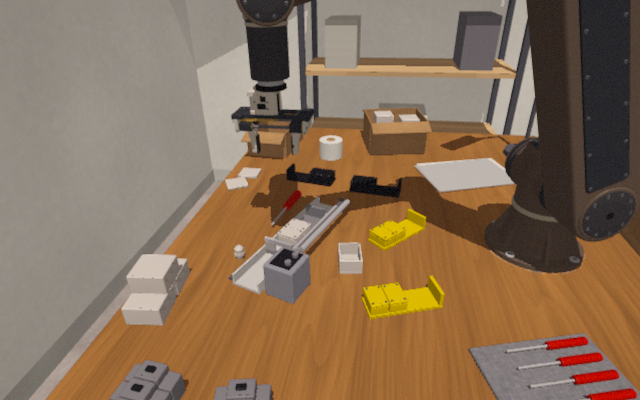

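The scene view shows the chute from about (262,225) to (458,250), with feed to the right (world +y). The rail is on the robot side at (280..395, 192..203), and the grey carrier sits at about x=300..375. I'll enlarge it to get precise points.

```bash
python3 - <<'E'
import cv2
a=cv2.imread("pics/scene0.png")[175:275,250:470]
a=cv2.resize(a,None,fx=3.6,fy=3.6,interpolation=cv2.INTER_CUBIC)
cv2.imwrite("pics/crop1.png",a);print(a.shape)
E
```

```text
(360, 792, 3)
```

View pics/crop1.png

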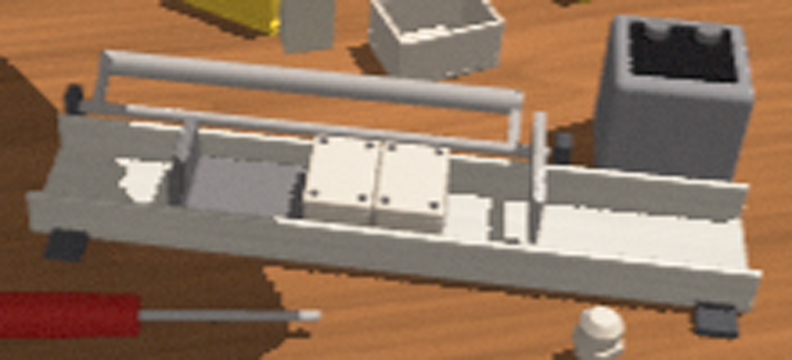

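```bash
cat > h.py <<'E'
import numpy as np,cv2
from scipy.optimize import least_squares
from plant import r,capture,camera_model
M={n:camera_model(n) for n in("scene","side")}
def proj(n,P):
    m=M[n];return cv2.projectPoints(np.array(P,float).reshape(-1,1,3),m["rvec"],m["tvec"],m["camera_matrix"],None)[0][:,0]
def ray(n,uv,z):
    m=M[n];R=cv2.Rodrigues(m["rvec"])[0];c=-R.T@m["tvec"]
    d=R.T@np.linalg.inv(m["camera_matrix"])@[*uv,1];return c+d*(z-c[2])/d[2]
def W(p,P):
    P=np.array(P,float).reshape(-1,3);c,s=np.cos(p[2]),np.sin(p[2])
    return np.c_[p[0]+c*P[:,0]-s*P[:,1],p[1]+s*P[:,0]+c*P[:,1],P[:,2]]
def C(p,Q):
    c,s=np.cos(p[2]),np.sin(p[2]);d=np.array(Q[:2])-p[:2];return np.array([c*d[0]+s*d[1],-s*d[0]+c*d[1]])*1000
f=lambda u:np.array(u)/3.6+[250,175]
E
python3 - <<'E'
from h import *
ob=[((-185,-38,30),(30,193)),((235,-38,30),(760,272)),((-185,38,30),(65,115)),((235,38,30),(747,184)),
    ((230,123.5,85),(738,24)),((230,48.5,85),(752,92)),((150,48.5,85),(612,86)),((150,123.5,85),(618,16))]
P=np.array([o[0] for o in ob])/1000;U=np.array([f(o[1]) for o in ob])
s=least_squares(lambda p:(proj("scene",W(p,P))-U).ravel(),[.7,0,1.57],loss="soft_l1")
p=s.x;print(p[:2],np.degrees(p[2]));print((proj("scene",W(p,P))-U).round(1).tolist())
np.save("p.npy",p)
for n,u,z in [("box",(318,136),42),("box",(447,146),42),("box",(443,208),42),("box",(305,195),42),("plate far top",(190,118),46),("plate near top",(176,152),46),("railL",(105,58),47.5),("railR",(520,97),47.5),("gland",(600,360),0),("sd tip",(318,315),5),("spareR",(500,20),38),("spareN",(400,38),38)]:
    q=ray("scene",f(u),z/1000);print(n,q.round(3),C(p,q).round(1))
print(proj("side",W(p,[[-.185,-.038,.03],[.235,-.038,.03],[.235,.038,.03],[.19,.086,.085],[-.165,.071,.0475]])).round())
E
```

```text
[0.61127095 0.05170315] 70.84183253652003
[[-1.2, 0.3], [0.2, 0.7], [-1.6, -0.8], [-0.0, -0.6], [1.6, -0.8], [1.2, 1.7], [0.7, -0.3], [-2.0, -1.8]]
box [0.58  0.042 0.042] [-19.7  26.4]
box [0.603 0.116 0.042] [57.6 29.1]
box [0.654 0.099 0.042] [ 58.4 -24.8]
box [0.629 0.024 0.042] [-20.7 -26.2]
plate far top [ 0.554 -0.033  0.046] [-98.3  26.4]
plate near top [ 0.583 -0.045  0.046] [-100.6   -5.4]
railL [ 0.487 -0.078  0.047] [-163.1   74.6]
railR [0.573 0.17  0.047] [99.4 75.5]
gland [0.743 0.166 0.   ] [151.  -87.3]
sd tip [0.688 0.02  0.005] [ -5.1 -83.2]
spareR [0.482 0.187 0.038] [ 85.5 167. ]
spareN [0.489 0.116 0.038] [ 20.9 136.9]
[[318. 196.]
 [232. 274.]
 [259. 284.]
 [287. 259.]
 [348. 201.]]
```

```bash
python3 - <<'E'
from h import *
p=np.load("p.npy");q=W(p,[[-.13,.0365,.11]])[0];d=q-[.675,0,.238];print(q,"tool shift mm",[-d[1]*1e3,-d[0]*1e3,-d[2]*1e3],"/120",-d[[1,0,2]]/.12,"turn",(90-70.84)/360, "grip",52/44-1)
E
```

```text
[ 0.53412944 -0.0591185   0.11      ] tool shift mm [np.float64(59.11849735984179), np.float64(140.87055577333308), np.float64(128.0)] /120 [0.49265414 1.1739213  1.06666667] turn 0.05322222222222221 grip 0.18181818181818188
```

Request:
{"name": "drive_tool", "arguments": {
  "increments": [
    [[0.18, 0.24, 0.5, 0.1, 0.027], [0.18, 0.49, 0.9, 0.3, 0.0532], [0.18, 0.49, 0.99, 0.5, 0.0532], [0.18, 0.49, 0.99, 0.5, 0.0532], [0.18, 0.49, 0.99, 0.5, 0.0532]]
  ]
}}

```text
time_s: 0.72
tcp_pos: [0.5576, -0.0586, 0.1785]
eef_rot: [-179.9, 0.0, -109.1]
contact_force: [0.6, -0.6, -0.1]
gripper_width: 0.0521
gripper_force: 0.0
```

Request:
{"name": "drive_tool", "arguments": {
  "increments": [
    [[0.18, 0.063, 0.173, 0.2, 0], [0.18, 0.063, 0.173, 0.4, 0], [0.18, 0.063, 0.173, 0.4, 0]]
  ]
}}

```text
time_s: 1.1
tcp_pos: [0.5344, -0.0588, 0.129]
eef_rot: [179.9, -0.1, -109.1]
contact_force: [0.7, -0.0, 0.6]
gripper_width: 0.0518
gripper_force: 0.0
```

```bash
python3 - <<'E'
from h import *
p=np.load("p.npy")
s=r.get_state();m=camera_model("wrist");a=capture("wrist");cv2.imwrite("pics/w1.png",a[:,:,::-1])
M["wrist"]=m;import pickle;pickle.dump(m,open("w1.pkl","wb"))
print(s["tcp_pos"],s["eef_rot"],C(p,s["tcp_pos"]))
b=capture("scene")[140:275,230:450];cv2.imwrite("pics/s1.png",cv2.resize(b,None,fx=3.6,fy=3.6,interpolation=cv2.INTER_CUBIC)[:,:,::-1])
E
```

```text
[ 0.53442212 -0.05882666  0.12895937] [ 1.79910476e+02 -6.33222399e-02 -1.09111831e+02] [-129.62827838   36.3193065 ]
```

View pics/w1.png

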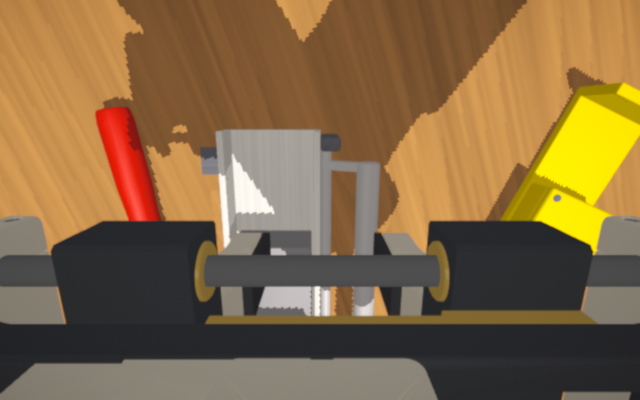

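View pics/s1.png

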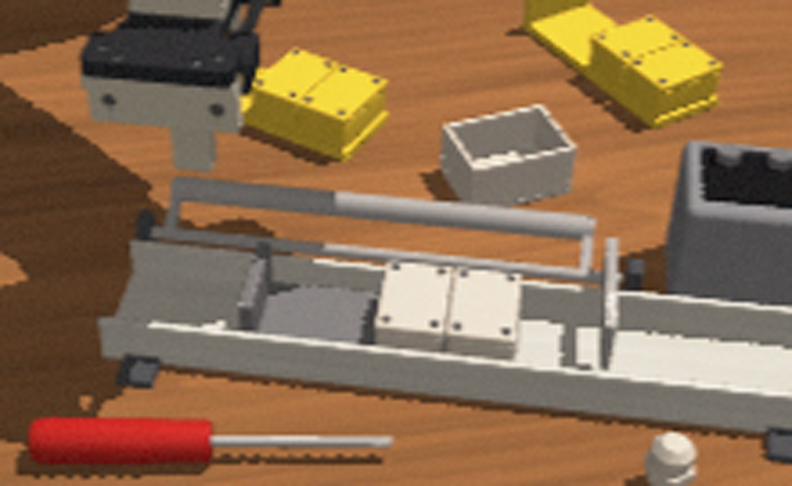

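Wrist view: the chute end spans columns 220–330 at row 130. The rail is at column about 367, with its crank at row 165. The plate top is at rows 232–247, columns 248–312. I'll back-project these points.

```bash
python3 - <<'E'
from h import *
import pickle
p=np.load("p.npy");M["wrist"]=pickle.load(open("w1.pkl","rb"))
for n,u,z in [("wallnear end",(219,131),30),("wall far end outer",(331,150),30),("far inner",(320,131),30),("rail",(367,180),47.5),("rail",(366,225),47.5),("railend",(367,163),52),("plate top rear L",(248,232),46),("plate top rear R",(312,232),46),("plate top front",(280,247),46)]:
    print(n,C(p,ray("wrist",u,z/1000)).round(1))
Q=W(p,[[-.185,-.038,.03],[-.185,.033,.03],[-.165,.071,.0475],[-.1,.071,.0475],[-.101,-.03,.046],[-.101,.03,.046]]);print(proj("wrist",Q).round())
g=lambda u:np.array(u)/3.6+[230,140]
for n,u,z in [("plate far top rear",(258,243),46),("plate near top rear",(241,296),46),("box",(388,263),42),("box",(520,273),42),("rail",(180,188),47.5)]:print(n,C(p,ray("scene",g(u),z/1000)).round(1))
E
```

```text
wallnear end [-185.   -37.6]
wall far end outer [-171.4   43.3]
far inner [-185.    35.2]
rail [-152.4   67.9]
rail [-119.5   68.3]
railend [-164.9   66.9]
plate top rear L [-113.7  -17.2]
plate top rear R [-113.7   29.4]
plate top front [-102.     5.7]
[[219. 131.]
 [317. 131.]
 [372. 162.]
 [369. 250.]
 [232. 248.]
 [313. 248.]]
plate far top rear [-100.9   27. ]
plate near top rear [-101.5  -21.6]
box [-20.8  25.3]
box [58.3 28.3]
rail [-160.2   70.8]
```

Request:
{"name": "drive_tool", "arguments": {
  "increments": [
    [[0.27, 0.083, 0.005, 0.1, 0], [0.27, 0.083, 0.005, 0.35, 0], [0.27, 0.083, 0.005, 0.48, 0], [0.27, 0.083, 0.005, 0.54, 0], [0.27, 0.083, 0.005, 0.6, 0]]
  ]
}}

```text
time_s: 1.82
tcp_pos: [0.5304, -0.0685, 0.0577]
eef_rot: [-180.0, -0.0, -109.1]
contact_force: [-1.7, -0.6, 3.8]
gripper_width: 0.0554
gripper_force: 1.6
```

Request:
{"name": "drive_tool", "arguments": {
  "increments": [
    [[0.27, 0, 0, 0.05, 0], [0.27, 0, 0, 0.104, 0], [0.27, 0, 0, 0.104, 0]]
  ]
}}

```text
time_s: 2.2
tcp_pos: [0.5306, -0.0683, 0.0449]
eef_rot: [-180.0, 0.0, -109.1]
contact_force: [-1.7, 0.7, 2.9]
gripper_width: 0.0554
gripper_force: 1.5
```

```bash
python3 - <<'E'
from h import *
p=np.load("p.npy");print(C(p,r.get_state()["tcp_pos"]))
f=lambda n,s:cv2.resize(capture(n)[s],(780,300),interpolation=cv2.INTER_CUBIC)[:,:,::-1]
cv2.imwrite("pics/s2.png",np.vstack([f("scene",np.s_[180:265,245:466]),f("side",np.s_[170:286,190:492])]))
E
```

```text
[-139.83969911   36.7965824 ]
```

View pics/s2.png

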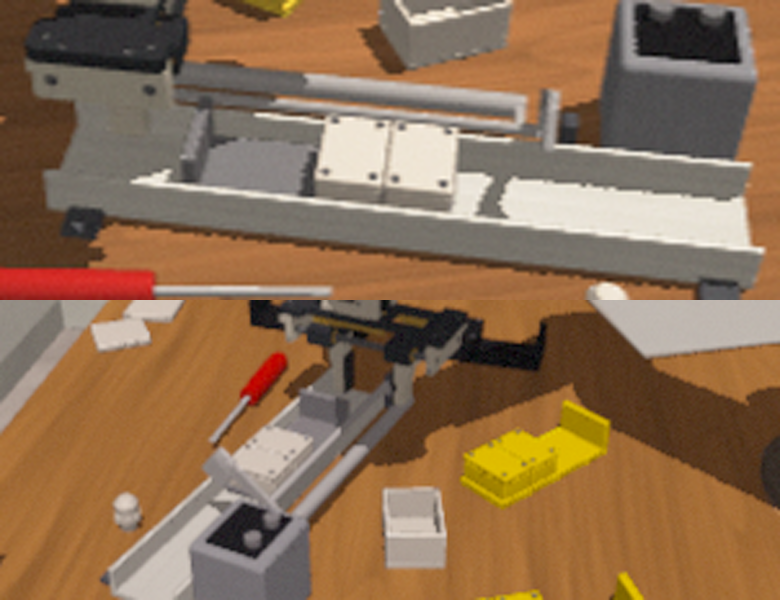

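Request:
{"name": "drive_tool", "arguments": {
  "increments": [
    [[0.27, -0.07, 0, 0, 0], [0.27, -0.13, 0, 0, 0], [0.27, -0.18, 0, 0, 0], [0.27, -0.23, 0, 0, 0], [0.27, -0.28, 0, 0, 0]]
  ]
}}

```text
time_s: 2.92
tcp_pos: [0.5409, -0.0369, 0.0452]
eef_rot: [180.0, -0.1, -109.2]
contact_force: [-1.4, -8.1, 7.2]
gripper_width: 0.0556
gripper_force: 4.3
```

Request:
{"name": "drive_tool", "arguments": {
  "increments": [
    [[0.27, -0.06, 0, 0, 0], [0.27, -0.13, 0, 0, 0], [0.27, -0.2, 0, 0, 0], [0.27, -0.27, 0, 0, 0], [0.27, -0.33, 0, 0, 0]]
  ]
}}

```text
time_s: 3.55
tcp_pos: [0.5535, 0.0002, 0.0452]
eef_rot: [179.9, -0.1, -109.2]
contact_force: [-1.3, -9.1, 7.7]
gripper_width: 0.0553
gripper_force: 4.6
```

```bash
python3 - <<'E'
from h import *
p=np.load("p.npy");s=r.get_state();print(C(p,s["tcp_pos"]),s["tcp_pos"][2],s["contact_force"])
f=lambda n,s:cv2.resize(capture(n)[s],(780,300),interpolation=cv2.INTER_CUBIC)[:,:,::-1]
cv2.imwrite("pics/s3.png",np.vstack([f("scene",np.s_[180:265,245:466]),f("side",np.s_[170:286,190:492])]))
E
```

```text
[-67.59355526  37.69288883] 0.045206282169126255 [-1.33287304 -9.0801271   7.6802906 ]
```

View pics/s3.png

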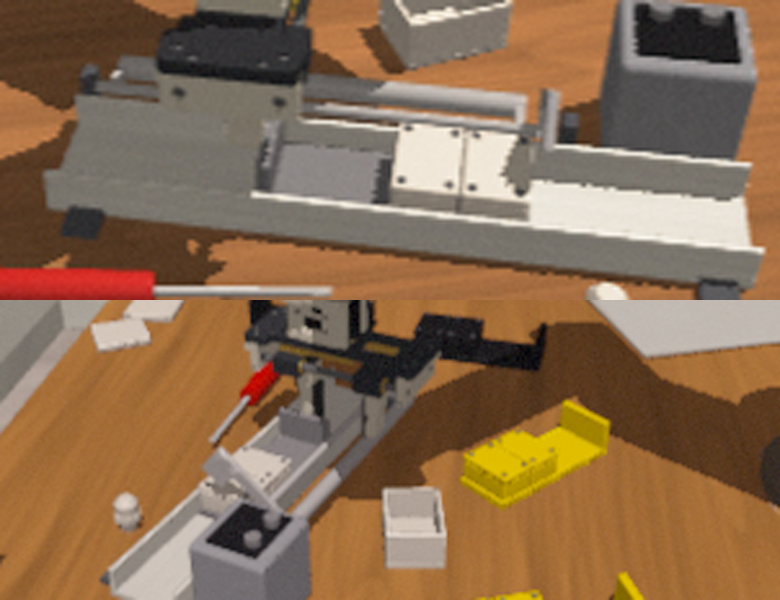

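Request:
{"name": "drive_tool", "arguments": {
  "increments": [
    [[0.27, -0.07, 0, 0, 0], [0.27, -0.15, 0, 0, 0], [0.27, -0.23, 0, 0, 0], [0.27, -0.31, 0, 0, 0], [0.27, -0.39, 0, 0, 0]]
  ]
}}

```text
time_s: 4.28
tcp_pos: [0.5686, 0.0444, 0.045]
eef_rot: [179.9, -0.1, -109.2]
contact_force: [-2.7, -7.9, 7.3]
gripper_width: 0.0554
gripper_force: 4.2
```

Request:
{"name": "drive_tool", "arguments": {
  "increments": [
    [[0.27, -0.08, 0, 0, 0], [0.27, -0.16, 0, 0, 0], [0.27, -0.24, 0, 0, 0], [0.27, -0.31, 0, 0, 0], [0.27, -0.37, 0, 0, 0]]
  ]
}}

```text
time_s: 4.9
tcp_pos: [0.5831, 0.0861, 0.045]
eef_rot: [179.9, -0.1, -109.2]
contact_force: [-2.7, -7.2, 7.7]
gripper_width: 0.0554
gripper_force: 4.4
```

Request:
{"name": "drive_tool", "arguments": {
  "increments": [
    [[0.27, -0.06, 0, 0, 0], [0.27, -0.12, 0, 0, 0], [0.27, -0.17, 0, 0, 0], [0.27, -0.21, 0, 0, 0], [0.27, -0.22, 0, 0, 0]]
  ]
}}

```text
time_s: 5.52
tcp_pos: [0.5918, 0.111, 0.045]
eef_rot: [179.9, -0.1, -109.2]
contact_force: [-2.2, -7.3, 7.8]
gripper_width: 0.0554
gripper_force: 4.4
```

```bash
python3 - <<'E'
from h import *
p=np.load("p.npy");s=r.get_state();print(C(p,s["tcp_pos"]),s["tcp_pos"][2],s["contact_force"])
f=lambda n,s:cv2.resize(capture(n)[s],(780,300),interpolation=cv2.INTER_CUBIC)[:,:,::-1]
cv2.imwrite("pics/s4.png",np.vstack([f("scene",np.s_[180:265,245:466]),f("side",np.s_[170:286,190:492])]))
E
```

```text
[49.59207869 37.85700736] 0.044994730526761756 [-2.22620266 -7.3066682   7.78254332]
```

View pics/s4.png

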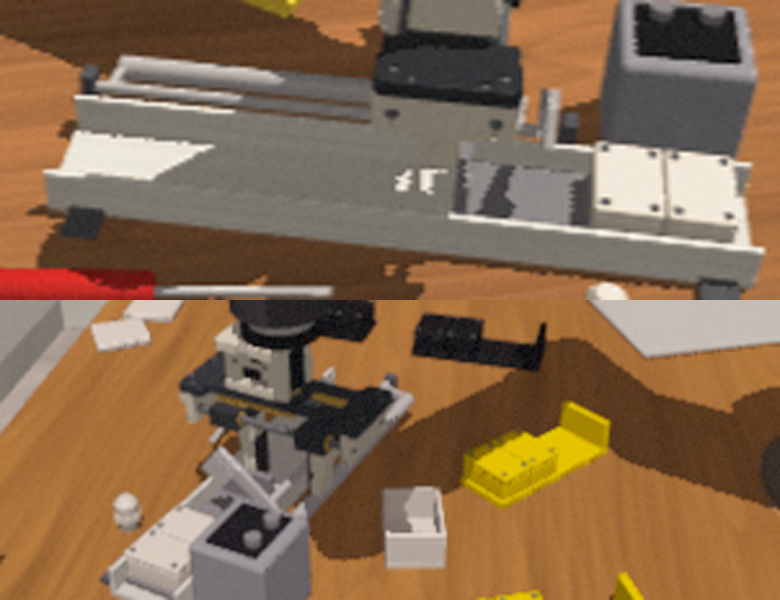

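```bash
python3 - <<'E'
from h import *
p=np.load("p.npy")
g=lambda u:np.array([245+u[0]*221/780,180+u[1]*85/300])
for n,u,z in [("boxFL",(597,143),42),("boxFR",(733,153),42),("boxNL",(594,205),42),("plate far top",(458,143),46),("post",(568,115),44)]:print(n,C(p,ray("scene",g(u),z/1000)).round(1))
E
```

```text
boxFL [142.2  26.2]
boxFR [221.9  29.6]
boxNL [139.6 -27.7]
plate far top [59.7  8.9]
post [124.9  47.1]
```

Request:
{"name": "drive_tool", "arguments": {
  "increments": [
    [[0.27, 0.03, 0, 0, 0], [0.27, 0.07, 0, 0, 0], [0.27, 0.07, 0, -0.08, 0], [0.27, 0.07, 0, -0.2, 0], [0.27, 0.07, 0, -0.4, 0]]
  ]
}}

```text
time_s: 6.25
tcp_pos: [0.589, 0.1035, 0.0933]
eef_rot: [179.9, -0.1, -109.2]
contact_force: [0.4, 0.7, 0.3]
gripper_width: 0.0559
gripper_force: 0.0
```

Request:
{"name": "drive_tool", "arguments": {
  "increments": [
    [[0.27, 0, 0, -0.4, 0], [0.27, 0, 0, -0.8, 0], [0.27, 0, 0, -0.9, 0], [0.27, 0, 0, -0.9, 0], [0.27, 0, 0, -0.9, 0]]
  ]
}}

```text
time_s: 6.88
tcp_pos: [0.5891, 0.1036, 0.1997]
eef_rot: [179.9, -0.1, -109.2]
contact_force: [-0.6, -0.8, -0.6]
gripper_width: 0.0559
gripper_force: 0.0
```

```bash
python3 - <<'E'
from h import *
s=r.get_state();print(s["time_s"],s["tcp_pos"],s["contact_force"])
f=lambda n,s:cv2.resize(capture(n)[s],(780,300),interpolation=cv2.INTER_CUBIC)[:,:,::-1]
cv2.imwrite("pics/s5.png",np.vstack([f("scene",np.s_[180:265,245:466]),f("side",np.s_[170:286,190:492])]))
E
```

```text
6.875 [0.58906476 0.1036394  0.19966145] [-0.62749216 -0.79554333 -0.55152578]
```

View pics/s5.png

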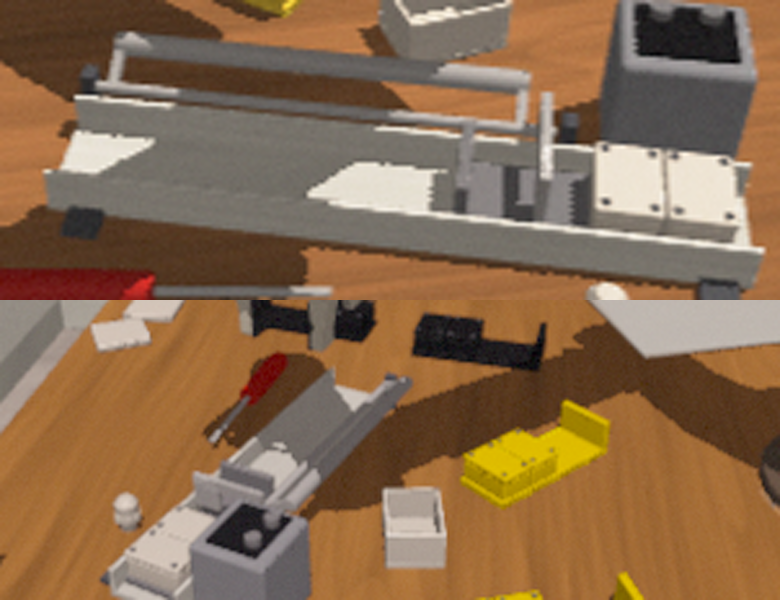

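The gate is shut in the gap: the blade is at crop column 545, between the plate (465) and the boxes (594). The screwdriver, gland and spare box haven't moved, and the robot is clear of everything.

```bash
python3 -c "
from plant import job
print(job.close_job())"
```

```text
the job is handed in; nothing more can be done
None
```

The job is handed in: I held the gate open by its rail while pushing the carrier through, and the final pictures show the gate shut in the gap behind the boxes, the loose things where they were, and the arm clear at 6.9 s.

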